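# Prime the hand pump until its ready pin is out, then close the valve

## Task

Prime the hand pump on the desk in front of the monitor and the balance: press its round plunger right down and let it come fully back up, again and again, until the ready pin beside it has popped fully out. Only then push the valve lever on the front of the pump all the way over from right to left (as you face the pump), and come away. Just press and push: do not pull the plunger up or lift anything, keep off the pin itself, and leave the loose things standing round the pump where they are.

Things in the scene. Friction and masses are not known exactly. Their poses are not given: they have to be found in the camera images.
- pump_mid (a point): Grey hand pump, fixed. Fixed point at desk level under the plunger's axis; x to the pump's back, y to its left, z up; the valve lever is at the front (-x). In mm: base plate x -123..+59, y -50..+76, 8 thick; housing 92 (x) by 60 (y) centred here, top at 88, gland 94; low side block x -28..+28, y +28..+68, top at 60, with the ready pin at x 0, y +50.
- plunger_top (a point): Centre of the top of the plunger's round black palm knob (diameter 50 mm, flat in the middle 36 mm, 12.5 mm thick), which moves with it. The top is 131 mm above the desk at rest.
- plunger (a joint): m: 0 (to 0.0015) up at rest, 0.025 fully pressed on its hard stop; moves straight down. A spring lifts it in about 0.3 s. Pressing takes 1 to 4 N at the top, about 10 N at the bottom. A ratchet inside drives the pin out one step per full stroke; under 85 % of a stroke gives less, a short one nothing; it must come back up for the next. Strokes after the pin is out do nothing. Not to be pulled up.
- pin_top (a point): Top of the ready pin, a plain metal pin of 8 mm diameter in a dark collar (collar top 64 mm above the desk). Stands 2 mm above the collar when in, 32 mm when fully out; only then does the dark ring round its lower part (25 to 28.5 mm down from the collar top when the pin is in) show above the collar. Not to be touched.
- ready_pin (a joint): How far the pin is out, m: 0 in, about 0.030 fully out (over 0.0265 counts). Starts between 0 and 0.012; a full stroke drives it 5 to 8 mm further, now and then only 2 or 3 mm; the last one makes it jump from under 0.025 to 0.030. It stays where the pump has put it. Three to six full strokes are needed.
- valve_lever_tip (a point): Centre of the 26 mm black ball on the valve lever (10 mm steel rod, 80 mm from pivot to ball centre). Pivot at x -90, y 0, z 30 mm in the axes of the pump point; it swings in the pump's y-z plane. At value 0 the ball is at y -38, z 100 mm; at 1.0 at y +38, z 100 mm; half-way upright, z 110 mm.
- valve_lever (a joint): Valve lever angle in rad: 0 to 0.1 at the start, leaning to the pump's right (-y); 1.0 at its stop, leaning to the pump's left (+y). Stiff: it stays where it is left; about 1 N at the ball moves it.
- bottle_mid (a point): Bystander: centre of a white bottle, 43 mm diameter, 98 mm tall. Leave alone.
- dropper_mid (a point): Bystander: centre of an amber dropper bottle, 34 mm diameter, 102 mm tall. Leave alone.
- weight_mid (a point): Bystander: centre of a brass balance weight, 22 mm diameter, 34 mm tall. Leave alone.
- labels_mid (a point): Bystander: centre of a roll of white labels, 58 mm diameter, 35 mm tall. Leave alone.
- cap_mid (a point): Bystander: centre of a white screw cap, 30 mm diameter, 17 mm tall. Leave alone.

How it is judged (in metres and radians):
On the way, in this order (a step that is already met when the one before it is completed fails the run):
1. the ready pin is pumped fully out (value of joint ready_pin above 0.0265 m), for 0.2 s.
2. the valve lever is pushed all the way over (value of joint valve_lever above 0.9 rad), for 0.2 s.
At the end, for the whole second after the job is handed in: The ready pin is out 26.5 mm or more of its 30 mm, the valve lever is past 0.9 rad of its 1.0 rad, the plunger is back up (within 3 mm), and the five loose things are within 30 mm of where they stood (value of joint ready_pin above 0.0265 m and value of joint valve_lever above 0.9 rad and value of joint plunger below 0.003 m and distance of each of bottle_mid, dropper_mid, weight_mid, labels_mid, cap_mid from where it was at the start of the episode below 0.03 m); the robot touches nothing.
It fails at once if the valve lever is pushed over before the ready pin is out (value of joint ready_pin below 0.0265 m and value of joint valve_lever above 0.4 rad).
It fails at once if the ready pin is touched (contact force between ready_pin_c0 and the arm above 0.5 N).
It fails at once if the plunger is pulled up above its rest (value of joint plunger below -0.003 m).
It fails at once if a loose thing beside the pump is knocked, lifted or carried away (distance of any of bottle_mid, dropper_mid, weight_mid, labels_mid, cap_mid from where it was at the start of the episode above 0.03 m).
It also fails if it takes over 54 s, if anything falls off the work surface, if the arm or the gripper's body presses on something with over 40 N, if the wrist force passes 120 N, or if a joint passes its speed limit or range.

## Robot

A 7-joint arm with a two-finger parallel gripper is mounted at the origin on a cart in front of the work surface, level with it; the furniture and walls round the work are solid. World frame = base frame: x ahead of the robot, y to its left, z up, the work surface at z = 0. Lengths are in mm, angles in rad, forces in N, time in s.
With the tool pointing down it reaches from about 400 to 850 mm from the base axis. Payload 4.4 kg.
Tool frame: the origin (TCP) lies at the very end of the fingers, on their centre line; the grasp point (between the pads) lies 19 mm behind it; x points along the fingers, y is the direction in which the jaws open and shut, and the axes are right-handed (so a half turn about x gives the same grasp; the last joint's range is limited). The gripper opens to 94 mm and grips with 3 to 60 N. Pads are 16 mm wide; open, the fingers measure 119 mm over their backs; the gripper's body (75 mm by 177 mm) begins 78 mm behind the grasp point.
Start: joints at [1.138, 0.628, 0.038, 1.517, -0.027, 0.996, -0.02], TCP at [233.139, -606.766, 205.478] pointing down, gripper open.
Joint ranges: [-3.06, 3.06], [-0.37, 2.12], [-1.25, 1.32], [0.18, 2.47], [-1.1, 4.24], [0.23, 1.98], [-2.94, 2.94]. Speed limits (rad/s): [2.57, 2.57, 3.14, 3.14, 3.14, 3.14, 3.14].

## Interface

Orientations are given as a unit quaternion [x, y, z, w].
In Python, from rig import observe, camera, camera_model, job_done, spot_in gives the robot as it stands.
- The arm moves only by the tool servo_tool, never from a script. Its argument "commands" is a list of rows, each an object of numbers: "x", "y", "z": the shift along the world's x, y, z in m; "yaw": the turn about the world's z in degrees. A call has 1 to 12 rows; each row is the pose to reach, as a shift and turn from the pose commanded when the call began; what a row does not reach only later rows make up. A row lasts 1/8 s, in which the tool goes at most 62.5 mm and 10.7 degrees, less where a joint would pass 70% of its speed; a pose out of reach is approached as far as the arm can. A call with a gripper value outside its range is refused whole. "claw" is the finger opening in m, from 0 to 0.094, set as the call begins (left out, the last holds). The fingers move at their own pace and stop on an object; the grip force is fixed at half the most. Time passes only in rows, so rows that repeat a pose let the fingers close. It gives the time, the measured TCP pose, the force and the opening at its end, in the units of the state.
- observe(): the state, without advancing time (a new reading comes with each control period).
- camera(name): name is "scene" or "top" or "wrist"; returns the picture (480x640x3 uint8, blue, green, red); there is no depth.
- camera_model(name): a dict with "mtx" (3x3 intrinsics, pixels), "view" (4x4, takes a point from world to camera coordinates); the wrist camera has in their place "hand_eye" (4x4, takes a point from camera to tool coordinates, whose origin is the TCP and whose axes are the tool frame's). Camera axes: x right, y down, z forward; pixel columns grow to the right and rows downward; lengths in mm; the calibration is good to about 2 mm. The wrist camera is an equidistant fisheye: a pixel r from the principal point sees the ray r / f radians off the axis. A picture is of the moment at which its call begins: read the wrist's pose just before it. camera_model takes no time and is no camera call.
- job_done(): hands the job in, once; it reports no verdict.
Trained networks look in the newest picture that a camera, given by its name, has taken for a name from the list of things; names that differ only in an ending like _2 or _b are one class to them, and where a whole thing is asked for, a point or a joint stands for the part that bears it (a point fixed in the world has none). Each returns a list of dicts, best first, with "p" (0 to 1); they miss things now and then, are a little off and sometimes report something else, mostly with a low value. They report only what shows in the picture. A call takes as long as a camera call.
- spot_in(thing, camera): "at" ([column, row] in pixels, amid what is visible of it).
The state is a dict: "t": time; "joint_pos": joint angles; "dq": joint speeds; "joint_torque": joint torques, N m; "ee_pos": TCP position; "eef_rot": TCP orientation; "wrist_force": force on the tool from outside, world axes, zero at the start; "torque": the same for the moment, N m; "opening": finger opening in mm.
Only numpy, scipy, OpenCV 4.12 (cv2) and the standard library are available. Lean on these libraries where they do the work, as an engineer would, in place of code of your own. Each camera call takes 0.05 s, during which the arm holds its last target.

## Working session

There is one attempt and no reset: what is moved stays moved. The work goes in short steps, Python scripts to look and compute and a tool call to move; the robot and the scene stay as the last step left them, time stands still between calls to the robot, and variables do not carry over. Pictures are saved under pics/ and viewed, and the job is handed in when it is done.

Besides the shell and the picture viewer there is one more tool, called after "Emit:" as name(argument=value, ...), one argument or row to a line, values as JSON. servo_tool: Moves the arm, as the interface text tells. Its arguments: {"type":"object","properties":{"commands":{"type":"array","items":{"type":"object","properties":{"x":{"type":"number"},"y":{"type":"number"},"z":{"type":"number"},"yaw":{"type":"number"}}}},"claw":{"type":"number"}},"required":["commands"]}

```bash
mkdir -p pics; ls; python3 - <<'E'
from rig import *
import cv2,numpy as np
s=observe();print(s)
for n in ("scene","top"):
    im=camera(n);cv2.imwrite(f"pics/{n}0.png",im);m=camera_model(n);print(n,np.round(m['mtx'],1).tolist(),np.round(m['view'],4).tolist())
    for t in ["plunger_top","pin_top","valve_lever_tip","bottle_mid","dropper_mid","weight_mid","labels_mid","cap_mid"]:
        print(t,[(np.round(d['at'],1).tolist(),round(d['p'],2)) for d in spot_in(t,n)[:3]])
E
```

```text
pics
{'t': 0.0, 'joint_pos': array([ 1.13819318,  0.62933902,  0.03846108,  1.51833199, -0.0269875 ,
        0.99630976, -0.01997842]), 'dq': array([-0.0001613 ,  0.00265276,  0.00050176,  0.00069905,  0.00024258,
        0.00233146, -0.00059242]), 'joint_torque': array([ 6.94239043e-04, -5.49724460e+01,  1.14374321e+00, -1.86628211e+01,
       -5.20217337e-02,  2.35281122e-02,  2.07308749e-04]), 'ee_pos': array([ 232.88891985, -606.14332053,  204.57061467]), 'eef_rot': array([-0.69511044, -0.12961022,  0.695383  , -0.12831662]), 'wrist_force': array([-1.21543237, -0.34486475, -0.52771937]), 'torque': array([-0.02396234,  0.02706652, -0.01457079]), 'opening': 93.74492067972913}
scene [[619.4, 0.0, 324.0], [0.0, 619.4, 237.3], [0.0, 0.0, 1.0]] [[0.5557, -0.8313, -0.0132, -432.8922], [-0.4802, -0.3079, -0.8214, 294.9898], [0.6787, 0.4628, -0.5703, 622.0127], [0.0, 0.0, 0.0, 1.0]]
plunger_top [([393.8, 233.4], 0.6), ([452.3, 302.9], 0.17)]
pin_top [([362.3, 252.9], 0.61)]
valve_lever_tip [([370.5, 294.8], 0.63)]
bottle_mid [([345.9, 234.1], 0.9)]
dropper_mid [([302.1, 265.6], 0.78), ([345.7, 233.5], 0.27)]
weight_mid [([451.9, 305.5], 0.85)]
labels_mid [([458.2, 344.3], 0.84), ([284.4, 306.8], 0.19)]
cap_mid [([284.4, 306.4], 0.62), ([363.2, 252.8], 0.47)]
top [[503.8, 0.0, 320.5], [0.0, 503.8, 235.5], [0.0, 0.0, 1.0]] [[0.0292, -0.9996, -0.0014, -160.9876], [-0.9923, -0.0288, -0.1205, 544.7988], [0.1205, 0.0049, -0.9927, 898.7573], [0.0, 0.0, 0.0, 1.0]]
plunger_top [([384.2, 218.1], 0.72)]
pin_top [([318.5, 192.5], 0.49), ([441.4, 248.4], 0.28)]
valve_lever_tip [([395.9, 273.0], 0.8), ([311.7, 275.9], 0.58), ([308.0, 245.2], 0.33)]
bottle_mid [([320.3, 189.9], 0.83)]
dropper_mid [([307.4, 244.4], 0.76)]
weight_mid [([417.2, 210.5], 0.58)]
labels_mid [([437.1, 249.7], 0.67), ([385.4, 219.2], 0.21)]
cap_mid [([308.8, 275.2], 0.71), ([367.6, 241.7], 0.68)]
```

View pics/scene0.png

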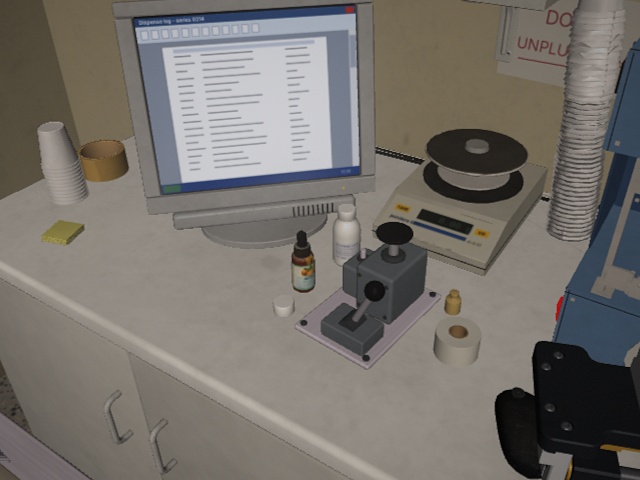

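View pics/top0.png

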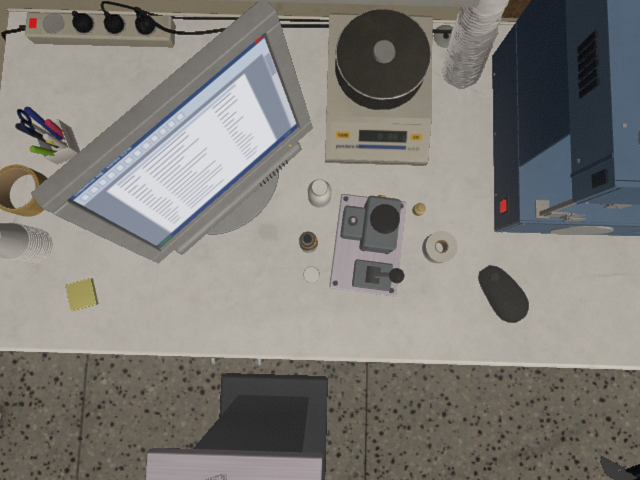

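```bash
cat > h.py <<'E'
import numpy as np,cv2
from rig import *
def ray(n,uv):
    m=camera_model(n);V=np.array(m['view']);K=np.array(m['mtx'])
    R=V[:3,:3];c=-R.T@V[:3,3];d=R.T@np.linalg.inv(K)@np.array([*uv,1.]);return c,d
def atz(n,uv,z):
    c,d=ray(n,uv);return c+d*(z-c[2])/d[2]
def tri(a,b):
    (c1,d1),(c2,d2)=ray("scene",a),ray("top",b)
    A=np.stack([d1,-d2],1);t=np.linalg.lstsq(A,c2-c1,rcond=None)[0]
    p,q=c1+d1*t[0],c2+d2*t[1];return (p+q)/2,np.linalg.norm(p-q)
def proj(n,P):
    m=camera_model(n);V=np.array(m['view']);K=np.array(m['mtx'])
    p=K@(V[:3,:3]@np.array(P,float)+V[:3,3]);return p[:2]/p[2]
E
python3 - <<'E'
from h import *
for n,a,b,z in [("plunger",(393.8,233.4),(384.2,218.1),131),("lever",(370.5,294.8),(395.9,273),100),("pin",(362.3,252.9),(367.6,241.7),66),("bottle",(345.9,234.1),(320.3,189.9),49),("dropper",(302.1,265.6),(307.4,244.4),51),("weight",(451.9,305.5),(417.2,210.5),17),("labels",(458.2,344.3),(437.1,249.7),17),("cap",(284.4,306.4),(308.8,275.2),8)]:
    p,e=tri(a,b);print(n,p.round(),round(e,1),atz("scene",a,z).round(),atz("top",b,z).round())
E
```

```text
plunger [ 571. -252.  126.] 1.5 [ 565. -255.  131.] [ 569. -250.  131.]
lever [ 479. -274.   95.] 5.1 [ 473. -275.  100.] [ 481. -275.  100.]
pin [ 532. -226.  108.] 1.6 [ 582. -199.   66.] [ 537. -229.   66.]
bottle [ 631. -142.   50.] 2.0 [ 631. -140.   49.] [ 632. -142.   49.]
dropper [ 533. -124.   44.] 5.3 [ 527. -132.   51.] [ 530. -122.   51.]
weight [ 607. -330.   10.] 4.8 [ 601. -334.   17.] [ 604. -327.   17.]
labels [ 533. -369.   16.] 9.2 [ 535. -373.   17.] [ 531. -364.   17.]
cap [ 479. -128.    7.] 7.6 [ 480. -132.    8.] [ 476. -125.    8.]
```

The scene shows the pump centrally, its knob at (394,233) in the scene view and (384,218) in the top view. The lever ball is at (371,295) / (396,273), leaning right. The bystanders are where the networks reported them. Next I'll refine the pump yaw.

```bash
python3 - <<'E'
from h import *
from scipy.spatial.transform import Rotation as R
im=cv2.imread("pics/top0.png")
def P(x,y,yaw,l):
    c,s=np.cos(yaw),np.sin(yaw);return [x+c*l[0]-s*l[1],y+s*l[0]+c*l[1],l[2]]
from scipy.optimize import least_squares
def lev(a): return [-90,80*np.sin(a-.5),30+80*np.cos(a-.5)]
obs=[("top",(384.2,218.1),lambda a:[0,0,131]),("scene",(393.8,232.5),lambda a:[0,0,131]),("top",(396.5,275),lev),("scene",(374.5,290.5),lev)]
def f(q): return np.concatenate([proj(n,P(q[0],q[1],q[2],l(q[3])))-np.array(uv) for n,uv,l in obs])
r=least_squares(f,[570,-252,0,.05],x_scale=[10,10,.1,.1]);print(r.x,r.fun.round(1))
q=r.x
for n in("top","scene"):
    im=cv2.imread(f"pics/{n}0.png");im=cv2.resize(im,None,fx=4,fy=4,interpolation=cv2.INTER_CUBIC)
    def d(l,c):
        for a,b in zip(l,l[1:]+l[:1]):
            cv2.line(im,tuple(int(v*4+1.5) for v in proj(n,P(*q[:3],a))),tuple(int(v*4+1.5) for v in proj(n,P(*q[:3],b))),c,1)
    d([[-123,-50,8],[59,-50,8],[59,76,8],[-123,76,8]],(0,0,255))
    d([[-46,-30,88],[46,-30,88],[46,30,88],[-46,30,88]],(0,255,0))
    d([[25*np.cos(t),25*np.sin(t),131] for t in np.arange(0,6.28,.3)],(255,0,255))
    d([lev(q[3]),[-90,0,30]],(255,255,0))
    d([[0,50,64],[0,50,66]],(0,255,255))
    c=proj(n,P(*q[:3],[-30,10,50]))*4;x,y=int(c[0]-300),int(c[1]-300)
    cv2.imwrite(f"pics/{n}fit.png",im[max(y,0):y+600,x:x+600])
s=observe();print(R.from_quat(s['eef_rot']).as_matrix().round(2))
E
```

```text
[ 5.68867233e+02 -2.52309834e+02 -5.16962376e-02  1.25921507e-01] [ 1.1  0.4 -0.6 -1.3  0.6 -0.2 -0.5  0. ]
[[ 0.    0.36 -0.93]
 [-0.   -0.93 -0.36]
 [-1.    0.   -0.  ]]
```

View pics/topfit.png

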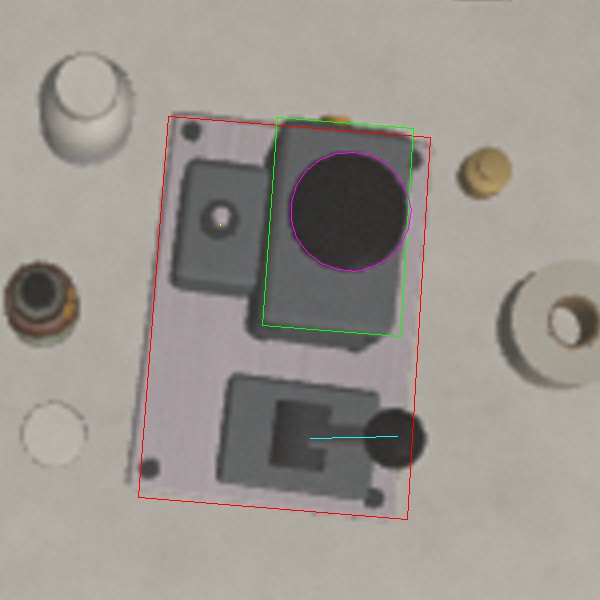

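View pics/scenefit.png

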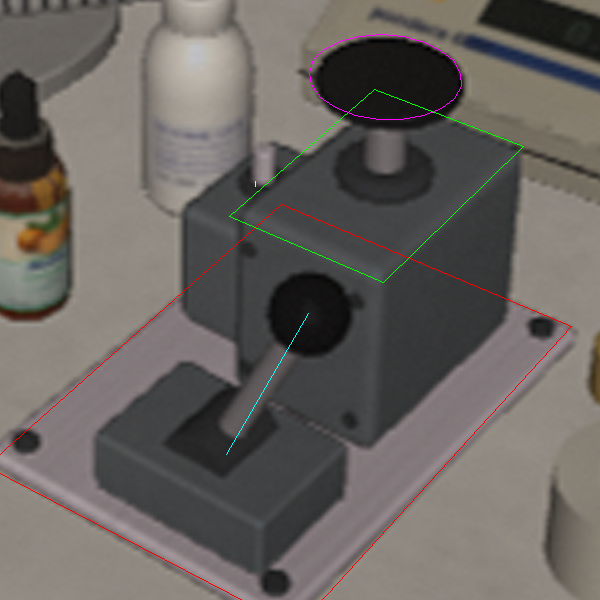

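Emit:
servo_tool(
  commands=[
    {"x":0.03,"y":0.04,"yaw":-3},
    {"x":0.07,"y":0.08,"yaw":-6},
    {"x":0.105,"y":0.12,"yaw":-9},
    {"x":0.14,"y":0.16,"yaw":-12},
    {"x":0.18,"y":0.2,"yaw":-15},
    {"x":0.22,"y":0.24,"yaw":-18},
    {"x":0.26,"y":0.28,"yaw":-21},
    {"x":0.3,"y":0.32,"yaw":-24},
    {"x":0.325,"y":0.345,"yaw":-24},
    {"x":0.337,"y":0.354,"yaw":-24},
    {"x":0.337,"y":0.354,"yaw":-24},
    {"x":0.337,"y":0.354,"yaw":-24},
  ],
  claw=0,
)

```text
$.commands[0]: bad value
```

Emit:
servo_tool(
  commands=[
    {"x":0.03,"y":0.04,"z":0,"yaw":-3},
    {"x":0.07,"y":0.08,"z":0,"yaw":-6},
    {"x":0.105,"y":0.12,"z":0,"yaw":-9},
    {"x":0.14,"y":0.16,"z":0,"yaw":-12},
    {"x":0.18,"y":0.2,"z":0,"yaw":-15},
    {"x":0.22,"y":0.24,"z":0,"yaw":-18},
    {"x":0.26,"y":0.28,"z":0,"yaw":-21},
    {"x":0.3,"y":0.32,"z":0,"yaw":-24},
    {"x":0.325,"y":0.345,"z":0,"yaw":-24},
    {"x":0.337,"y":0.354,"z":0,"yaw":-24},
    {"x":0.337,"y":0.354,"z":0,"yaw":-24},
    {"x":0.337,"y":0.354,"z":0,"yaw":-24},
  ],
  claw=0,
)

```text
t: 2.4
ee_pos: [568.6, -255.1, 205.5]
eef_rot: [-0.706, 0.02, 0.707, 0.019]
wrist_force: [-0.0, 0.5, -0.0]
opening: 0.5
```

Emit:
servo_tool(
  commands=[
    {"x":0.001,"y":0.003,"z":-0.03,"yaw":0},
    {"x":0.001,"y":0.003,"z":-0.055,"yaw":0},
    {"x":0.001,"y":0.003,"z":-0.07,"yaw":0},
    {"x":0.001,"y":0.003,"z":-0.08,"yaw":0},
    {"x":0.001,"y":0.003,"z":-0.09,"yaw":0},
    {"x":0.001,"y":0.003,"z":-0.098,"yaw":0},
    {"x":0.001,"y":0.003,"z":-0.101,"yaw":0},
    {"x":0.001,"y":0.003,"z":-0.101,"yaw":0},
  ],
)

```text
t: 3.4
ee_pos: [569.6, -251.3, 106.6]
eef_rot: [-0.706, 0.019, 0.707, 0.019]
wrist_force: [-7.1, 0.5, 13.1]
opening: 0.6
```

```bash
cat > look.py <<'E'
import sys
from h import *
i=sys.argv[1]
im=camera("scene");s=observe();print(s['t'],s['ee_pos'].round(1),s['wrist_force'].round(1))
cv2.imwrite(f"pics/s{i}.png",cv2.resize(im[200:350,290:470],None,fx=4,fy=4,interpolation=cv2.INTER_CUBIC))
E
python3 look.py 1
```

```text
3.45 [ 569.7 -251.3  106.6] [-6.3  0.2 14.1]
```

View pics/s1.png

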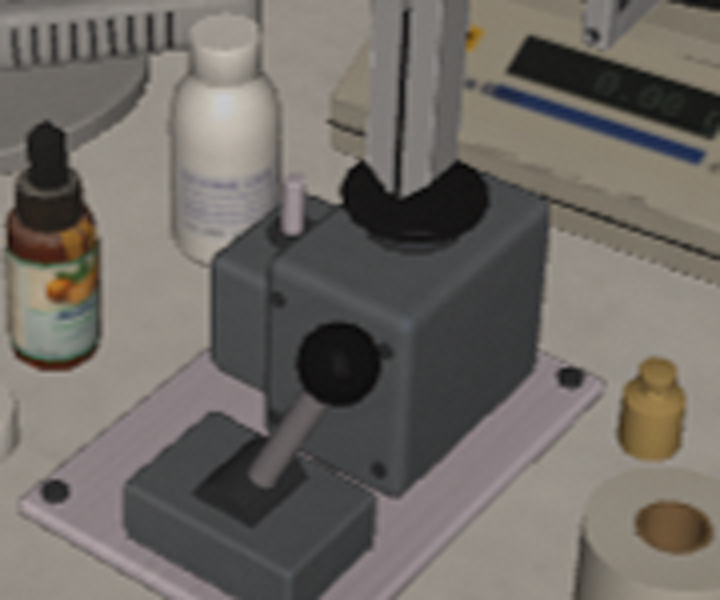

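Knob down on its stop (TCP at 106.6 mm, 14 N). The pin is part-way out at (293,205). Next come two strokes, with a full return each time.

Emit:
servo_tool(
  commands=[
    {"x":0,"y":0,"z":0.02,"yaw":0},
    {"x":0,"y":0,"z":0.038,"yaw":0},
    {"x":0,"y":0,"z":0.038,"yaw":0},
    {"x":0,"y":0,"z":0.038,"yaw":0},
    {"x":0,"y":0,"z":0.038,"yaw":0},
    {"x":0,"y":0,"z":0.025,"yaw":0},
    {"x":0,"y":0,"z":0.013,"yaw":0},
    {"x":0,"y":0,"z":0.003,"yaw":0},
    {"x":0,"y":0,"z":-0.002,"yaw":0},
    {"x":0,"y":0,"z":-0.002,"yaw":0},
    {"x":0,"y":0,"z":-0.002,"yaw":0},
  ],
)

```text
t: 4.82
ee_pos: [571.9, -250.0, 106.4]
eef_rot: [0.708, -0.019, -0.706, -0.018]
wrist_force: [-5.8, 3.3, 31.7]
opening: 0.2
```

```bash
python3 look.py 2
```

```text
4.875 [ 571.9 -250.   106.4] [-6.3  2.5 30.9]
```

View pics/s2.png

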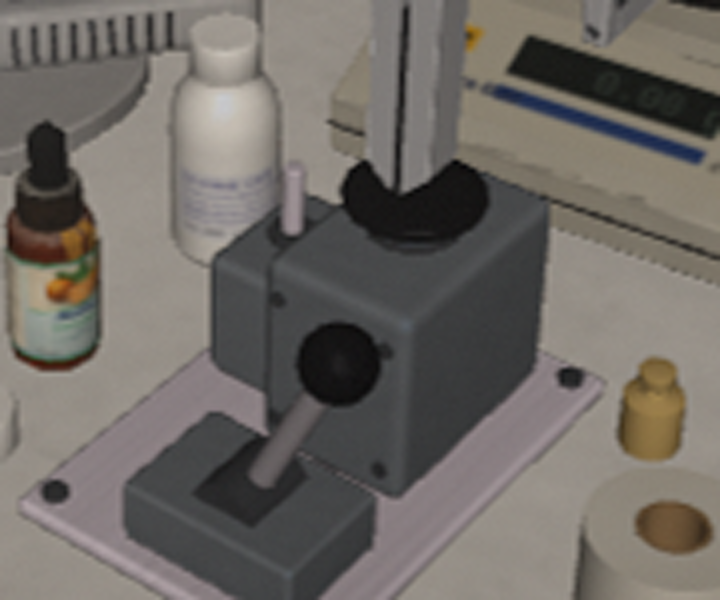

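The stop is confirmed at 106.4 mm, and the pin top has moved up to (293,165). No ring shows yet.

Emit:
servo_tool(
  commands=[
    {"x":0,"y":0,"z":0.02,"yaw":0},
    {"x":0,"y":0,"z":0.04,"yaw":0},
    {"x":0,"y":0,"z":0.04,"yaw":0},
    {"x":0,"y":0,"z":0.04,"yaw":0},
    {"x":0,"y":0,"z":0.04,"yaw":0},
    {"x":0,"y":0,"z":0.027,"yaw":0},
    {"x":0,"y":0,"z":0.015,"yaw":0},
    {"x":0,"y":0,"z":0.005,"yaw":0},
    {"x":0,"y":0,"z":0.001,"yaw":0},
    {"x":0,"y":0,"z":0.001,"yaw":0},
  ],
)

```text
t: 6.12
ee_pos: [571.8, -250.0, 106.5]
eef_rot: [0.708, -0.019, -0.706, -0.018]
wrist_force: [-5.6, 2.5, 24.6]
opening: 0.1
```

```bash
python3 look.py 3
```

```text
6.175 [ 571.7 -250.1  106.5] [-5.3  2.6 25.6]
```

View pics/s3.png

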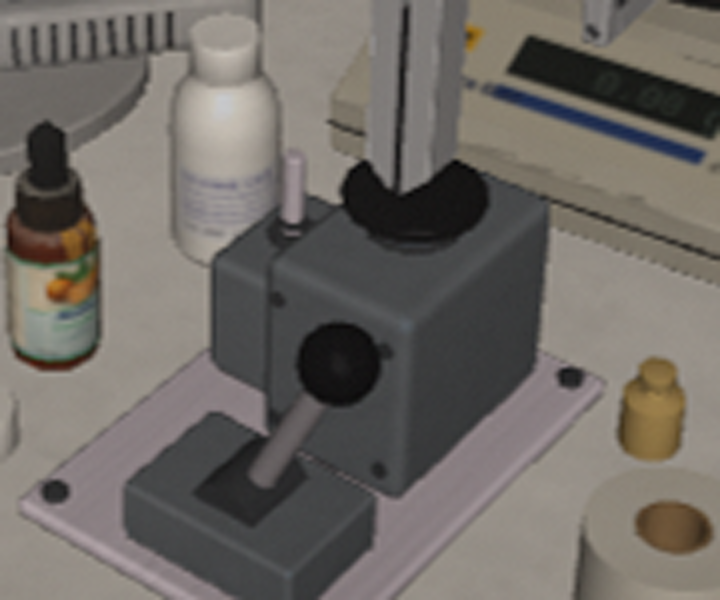

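The pin top is now at (293,152), with a possible ring just showing at (292,228). An extra stroke is harmless, so I'll do one more and come up to look.

Emit:
servo_tool(
  commands=[
    {"x":0,"y":0,"z":0.02,"yaw":0},
    {"x":0,"y":0,"z":0.038,"yaw":0},
    {"x":0,"y":0,"z":0.038,"yaw":0},
    {"x":0,"y":0,"z":0.038,"yaw":0},
    {"x":0,"y":0,"z":0.038,"yaw":0},
    {"x":0,"y":0,"z":0.026,"yaw":0},
    {"x":0,"y":0,"z":0.014,"yaw":0},
    {"x":0,"y":0,"z":0.004,"yaw":0},
    {"x":0,"y":0,"z":0,"yaw":0},
    {"x":0,"y":0,"z":0,"yaw":0},
  ],
)

```text
t: 7.42
ee_pos: [571.7, -250.0, 106.5]
eef_rot: [0.708, -0.019, -0.706, -0.018]
wrist_force: [-4.5, 2.1, 24.9]
opening: 0.5
```

```bash
python3 look.py 4; python3 - <<'E'
import cv2,numpy as np
a=[cv2.imread(f"pics/s{i}.png")[120:280,220:360] for i in (2,3,4)]
cv2.imwrite("pics/cmp4.png",cv2.resize(np.hstack(a),None,fx=1.9,fy=3))
E
```

```text
7.475 [ 571.7 -250.   106.5] [-4.4  3.  24.8]
```

View pics/cmp4.png

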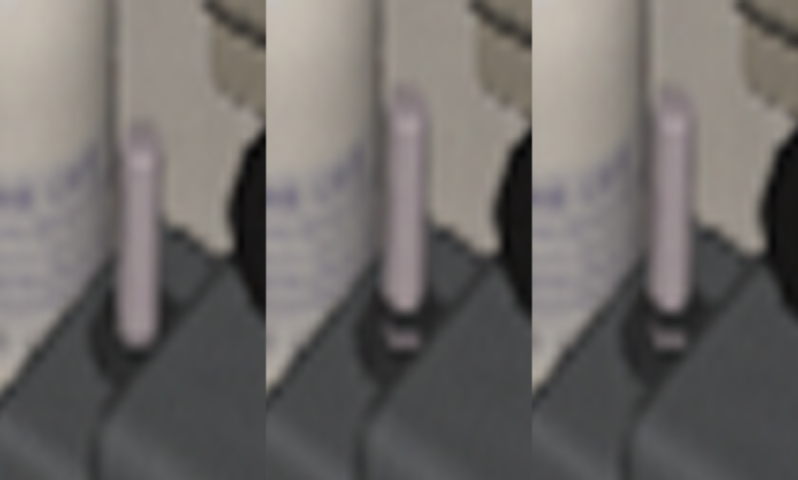

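The ring and a bright band beneath it show above the collar at (402,325). They looked the same after the extra stroke, so the pin is fully out. Next I'll move to the right of the lever ball.

Emit:
servo_tool(
  commands=[
    {"x":0,"y":0,"z":0.02,"yaw":0},
    {"x":0,"y":0,"z":0.05,"yaw":0},
    {"x":-0.01,"y":-0.01,"z":0.075,"yaw":0},
    {"x":-0.05,"y":-0.04,"z":0.075,"yaw":0},
    {"x":-0.08,"y":-0.065,"z":0.075,"yaw":0},
    {"x":-0.093,"y":-0.078,"z":0.07,"yaw":0},
    {"x":-0.093,"y":-0.078,"z":0.04,"yaw":0},
    {"x":-0.093,"y":-0.078,"z":0.01,"yaw":0},
    {"x":-0.093,"y":-0.078,"z":-0.015,"yaw":0},
    {"x":-0.093,"y":-0.078,"z":-0.015,"yaw":0},
  ],
)

```text
t: 8.72
ee_pos: [477.3, -325.8, 85.9]
eef_rot: [-0.705, 0.017, 0.708, 0.019]
wrist_force: [-0.8, 0.3, 0.5]
opening: 0.6
```

```bash
python3 look.py 5; python3 - <<'E'
from h import *
cv2.imwrite("pics/t5.png",cv2.resize(camera("top")[150:330,260:480],None,fx=3,fy=3,interpolation=cv2.INTER_CUBIC))
E
```

```text
8.775 [ 478.1 -326.7   87.3] [ 0.2 -0.1 -0. ]
```

View pics/s5.png

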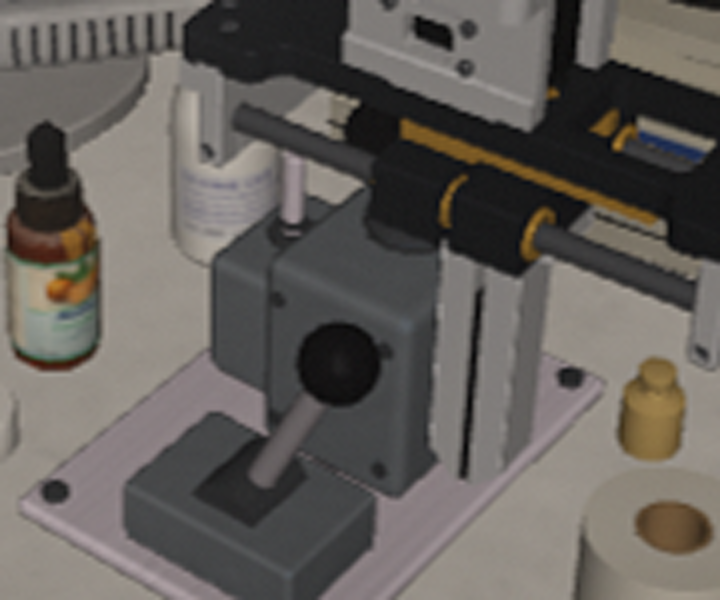

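View pics/t5.png

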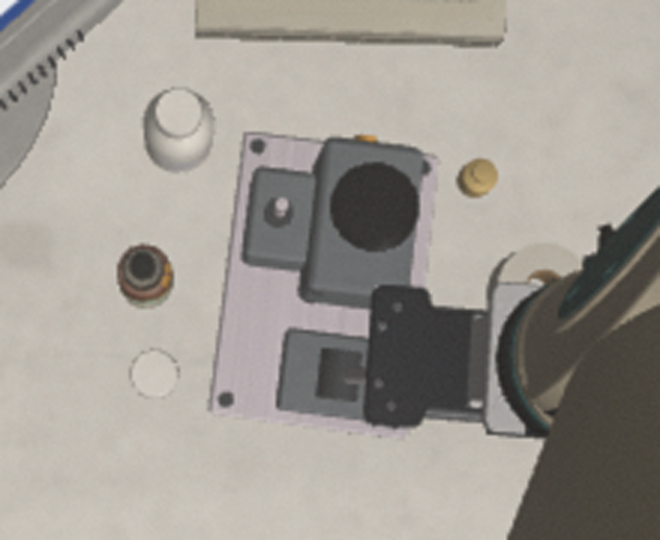

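The fingers stand right of the ball, which is at (340,363) in the scene crop, with the knob and pin clear. Now I'll push left.

Emit:
servo_tool(
  commands=[
    {"x":0,"y":0.012,"z":0,"yaw":0},
    {"x":0,"y":0.024,"z":0,"yaw":0},
    {"x":0.001,"y":0.034,"z":0,"yaw":0},
    {"x":0.001,"y":0.044,"z":0,"yaw":0},
    {"x":0.002,"y":0.054,"z":0,"yaw":0},
    {"x":0.002,"y":0.064,"z":0,"yaw":0},
    {"x":0.003,"y":0.073,"z":0,"yaw":0},
    {"x":0.003,"y":0.081,"z":0,"yaw":0},
    {"x":0.004,"y":0.087,"z":0,"yaw":0},
    {"x":0.004,"y":0.09,"z":0,"yaw":0},
    {"x":0.004,"y":0.09,"z":0,"yaw":0},
  ],
)

```text
t: 10.2
ee_pos: [482.1, -237.4, 88.4]
eef_rot: [-0.707, 0.018, 0.707, 0.018]
wrist_force: [-0.1, -0.3, 0.4]
opening: 0.3
```

```bash
python3 look.py 6
```

```text
10.25 [ 482.1 -237.6   88.5] [ 1.1 -0.7 -0.4]
```

View pics/s6.png

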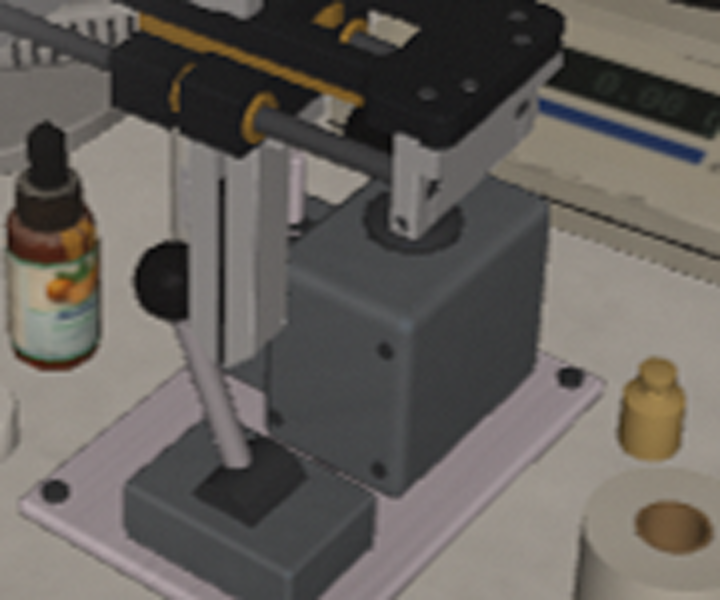

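The lever is over to the left with its ball at (165,280), but there's no stop force yet. I'll push on gently.

Emit:
servo_tool(
  commands=[
    {"x":0,"y":0.003,"z":0,"yaw":0},
    {"x":0,"y":0.005,"z":0,"yaw":0},
    {"x":0,"y":0.005,"z":0,"yaw":0},
    {"x":0,"y":0.005,"z":0,"yaw":0},
  ],
)

```text
t: 10.75
ee_pos: [482.1, -232.6, 88.5]
eef_rot: [-0.707, 0.018, 0.707, 0.018]
wrist_force: [-0.8, 0.3, -0.0]
opening: 0.5
```

Emit:
servo_tool(
  commands=[
    {"x":0,"y":0.003,"z":0,"yaw":0},
    {"x":0,"y":0.006,"z":0,"yaw":0},
    {"x":0,"y":0.006,"z":0,"yaw":0},
    {"x":0,"y":0.006,"z":0,"yaw":0},
  ],
)

```text
t: 11.25
ee_pos: [482.2, -230.0, 88.6]
eef_rot: [0.707, -0.021, -0.706, -0.018]
wrist_force: [0.0, -7.4, -3.2]
opening: 0.3
```

```bash
python3 look.py 7
```

```text
11.3 [ 482.1 -230.    88.6] [ 0.2 -7.2 -3. ]
```

View pics/s7.png

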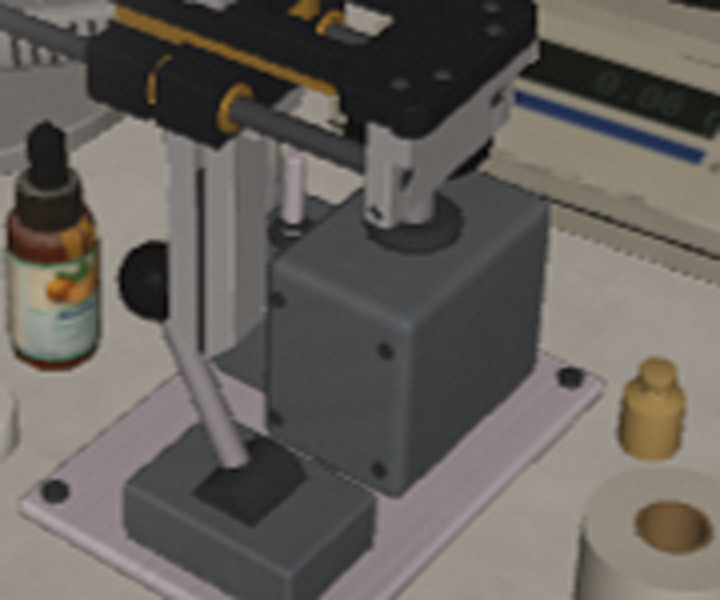

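The lever is on its stop: 7 N and no further motion. I'll withdraw to the right, then up.

Emit:
servo_tool(
  commands=[
    {"x":0,"y":-0.01,"z":0,"yaw":0},
    {"x":-0.005,"y":-0.035,"z":0,"yaw":0},
    {"x":-0.005,"y":-0.05,"z":0.02,"yaw":0},
    {"x":-0.01,"y":-0.06,"z":0.06,"yaw":0},
    {"x":-0.02,"y":-0.08,"z":0.11,"yaw":0},
    {"x":-0.04,"y":-0.12,"z":0.14,"yaw":0},
    {"x":-0.06,"y":-0.16,"z":0.15,"yaw":0},
    {"x":-0.08,"y":-0.19,"z":0.15,"yaw":0},
    {"x":-0.09,"y":-0.21,"z":0.15,"yaw":0},
    {"x":-0.09,"y":-0.21,"z":0.15,"yaw":0},
  ],
)

```text
t: 12.55
ee_pos: [390.8, -438.0, 238.4]
eef_rot: [-0.707, 0.02, 0.707, 0.02]
wrist_force: [-0.5, -0.4, 0.5]
opening: 0.7
```

```bash
python3 look.py 8; python3 - <<'E'
from h import *
import scipy.optimize as so
im=camera("top");cv2.imwrite("pics/t8.png",im)
for t in ["valve_lever_tip","bottle_mid","dropper_mid","weight_mid","labels_mid","cap_mid"]:
    print(t,[(np.round(d['at'],1).tolist(),round(d['p'],2)) for d in spot_in(t,"scene")[:2]])
x,y,w=569.5,-252,-.055
for a in (.85,.9,1.0):
    l=[-90,80*np.sin(a-.5),30+80*np.cos(a-.5)];P=[x+l[0]-w*l[1],y+w*l[0]+l[1],l[2]]
    print(a,proj("scene",P),(proj("scene",P)-[290,200])*4,proj("top",P))
E
```

```text
12.6 [ 392.1 -436.3  238.3] [0.  0.8 0.1]
valve_lever_tip [([336.0, 279.6], 0.74)]
bottle_mid [([345.4, 233.2], 0.65)]
dropper_mid [([303.2, 266.2], 0.89), ([343.9, 233.9], 0.39)]
weight_mid [([452.8, 303.4], 0.81)]
labels_mid [([458.1, 343.1], 0.56)]
cap_mid [([285.5, 305.8], 0.77), ([376.1, 301.3], 0.7)]
0.85 [336.28205814 272.92319243] [185.12823255 291.69276974] [363.32036664 271.66535539]
0.9 [333.91766938 272.76923311] [175.67067753 291.07693244] [361.05187123 271.52283232]
1.0 [329.39279466 272.87006705] [157.57117862 291.48026819] [356.65884906 271.26746563]
```

View pics/s8.png

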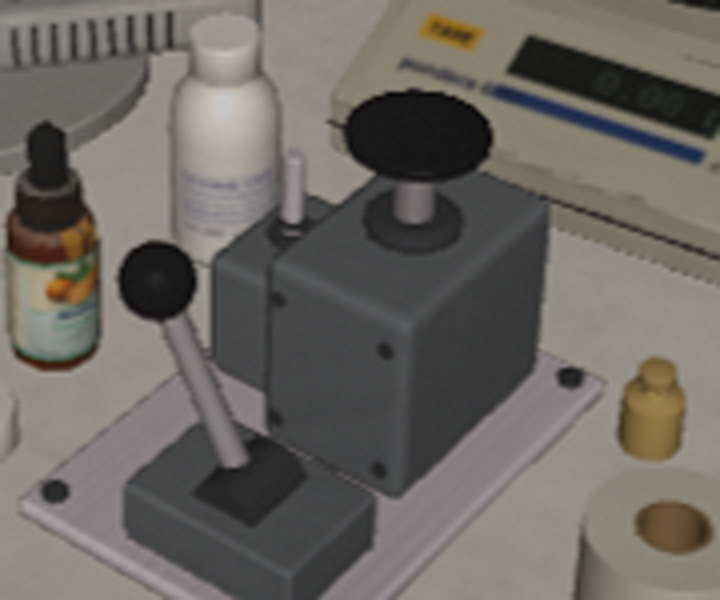

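View pics/t8.png

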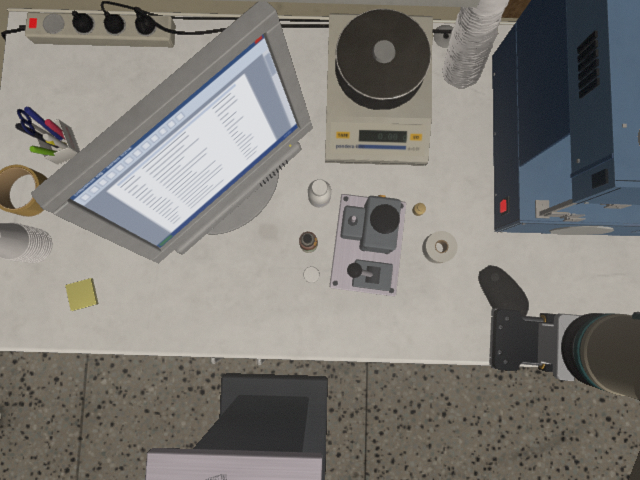

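The lever ball is at (157,280) in the scene crop and (355,270) in the top view, which matches 1.0 rad. The pin ring shows, the plunger is up, the bystanders haven't moved and the arm is clear.

```bash
python3 -c "
from rig import *
print(job_done())"
```

```text
the job is handed in; nothing more can be done
None
```

I primed the pump, pushed the valve lever all the way over from right to left, came away and handed the job in. `job_done()` reports no verdict.

- **Plunger:** I made four strokes with the closed fingers, each to the hard stop at about 106.5 mm and each with a full return. The force at the bottom was 13 to 32 N.
- **Ready pin:** after the third stroke the pin's dark ring showed above the collar, with bright metal below it. The fourth stroke changed nothing, so the pin was fully out before I touched the lever.
- **Valve lever:** the first two pushes stopped short with no stop force. The third met the stop at about 7 N with no further motion.

The last pictures show:
- The pin is out with its ring visible.
- The plunger is back up.
- The lever ball's sideways position matches the predicted 1.0 rad in both views to within about 2 pixels. In the scene view the ball sits 2 to 3 pixels higher than predicted, about the error of my pump fit.
- The five loose things are within about 2 pixels of where the network first saw them.
- The arm is clear, with no force on the wrist.

The network gave the lever tip as (336,280), to the right of the ball I saw at about (329,270). That spot fits the lever as a whole, so I went by the picture.

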